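# Gauge check of a display boxcar

### The arm

A 6-joint arm with a two-finger parallel gripper is mounted at the origin on the work surface. World frame = base frame: x ahead of the robot, y to its left, z up, the work surface at z = 0. Lengths are in m, angles in rad, forces in N, time in s.
With the tool pointing down it reaches from about 0.375 to 0.825 m from the base axis. Payload 5.5 kg.
Tool frame: the origin (TCP) lies at the centre of the arm's flange, where the gripper is bolted on; the fingertips stand 173 mm ahead of it and the grasp point (between the pads) lies 155 mm ahead of it (ctrl.tip_reach is the distance from the TCP to the fingertips, in m); z points along the fingers, x is the direction in which the jaws open and shut, and the axes are right-handed (so a half turn about z gives the same grasp; the last joint's range is limited). The gripper opens to 85 mm and grips with 20 to 120 N. Pads are 22 mm wide; open, the fingers measure 114 mm over their backs; the gripper's body (76 mm by 85 mm) begins 54 mm behind the grasp point. The pads swing forward as they close: fully open they stand 13 mm farther back than shut.
Start: joints at [1.321, 0.314, -0.047, 1.21, 0, 1.571], TCP at [0.148, 0.581, 0.405] pointing down, gripper open.
Joint ranges: [-2.67, 2.67], [-0.69, 1.73], [-1.03, 1.25], [-2.08, 2.16], [-1.42, 1.45], [-3.14, 3.14]. Speed limits (rad/s): [2.39, 2.39, 3.01, 3.14, 3.14, 3.14].

### API

Orientations are given as a rotation vector (axis times angle).
In Python, from bench import readout, imaging, workorder, finder, ctrl gives the robot as it stands.
- The arm moves only by the tool send_rows, never from a script. Its argument "increments" is a list of rows, each a list of 5 numbers: the shift along the tool's x, y, z in m, then the turn about the tool's z in degrees, then the gripper's target within -1 to 1 (shut at 1, half-way at 0, fully open at -1). In form: [[x, y, z, roll, fingers], ...]. A call has 1 to 12 rows; each row shifts and turns the commanded pose from where the row before left it, along the tool's axes as they then stand; what a row does not reach is not made up. A row lasts 1/12 s, in which the tool goes at most 41.7 mm and 7.16 degrees, less where a joint would pass 70% of its speed; a pose out of reach is approached as far as the arm can. A call with a gripper value outside its range is refused whole. The fingers move at their own pace and stop on an object; the grip force is fixed at half the most. Time passes only in rows, so rows that do not move let the fingers close. It gives the time, the measured TCP pose, the force and the opening at its end, in the units of the state.
- readout.observe(): the state, without advancing time (a new reading comes with each control period).
- imaging.get_image(name): name is "scene" or "top" or "wrist"; returns the picture (420x560x3 uint8, red, green, blue); there is no depth.
- imaging.camera_params(name): a dict with "fx", "fy", "cx", "cy" (pixels), "dist_coeffs" ([k1, k2, p1, p2, k3] as OpenCV has them; the pictures are not rectified), "R" (3x3) and "t" (3): a world point X has camera coordinates R X + t. Camera axes: x right, y down, z forward; pixel columns grow to the right and rows downward; lengths in m; the calibration is good to about 2 mm. A picture is of the moment at which its call begins: read the wrist's pose just before it. camera_params takes no time and is no camera call; for the wrist camera it gives the pose at the moment of the call.
- workorder.job_done(): hands the job in, once; it reports no verdict.
Trained networks look in the newest picture that a camera, given by its name, has taken for a name from the list of things; names that differ only in an ending like _2 or _b are one class to them, and where a whole thing is asked for, a point or a joint stands for the part that bears it (a point fixed in the world has none). Each returns a list of dicts, best first, with "p" (0 to 1); they miss things now and then, are a little off and sometimes report something else, mostly with a low value. They report only what shows in the picture. A call takes as long as a camera call.
- finder.look_for(target, camera): "bbox" ([left, top, width, height] in pixels, round what is visible of it).
- finder.tip_of(target, camera): "location" ([column, row] in pixels: a listed point, or the origin of a listed thing).
The state is a dict: "t": time; "qpos": joint angles; "joint_vel": joint speeds; "joint_efforts": joint torques, N m; "eef_pos": TCP position; "tcp_rot": TCP orientation; "wrist_force": force on the tool from outside, world axes, zero at the start; "torque": the same for the moment, N m; "gripper_width": opening from 0.0 (shut) to 1.0 (fully open).
Only numpy, scipy, OpenCV 4.12 (cv2) and the standard library are available. Lean on these libraries where they do the work, as an engineer would, in place of code of your own. Each camera call takes 0.05 s, during which the arm holds its last target. There are 200 camera calls.

### The job

Check the red-brown boxcar in the gauge gate of its display track: slide it along the track into the yellow gate until it wedges tight, then back it off until its leading end stands over the green bands beside the rails, and let go. Leave the grey hopper wagon on the other track where it is.

Things in the scene. Friction and masses are not known exactly. Their poses are not given: they have to be found in the camera images.
- boxcar (a joint): travel of the red-brown boxcar along its track (m): grows towards its yellow gate, from 0 to 0.200 where it wedges (a firm stop). Its leading end (towards the gate) is over the middle of the green bands at 0.140, over some part of them from 0.120 to 0.160. The wagon is captive on the rails, cannot be lifted, resists sliding with 1.5 N and stays where it is left.
- boxcar_roof (a point): roof centre of the red-brown boxcar, 88 mm above the table. Wagon 160 mm long, 42 mm wide; its flat sides, 43 to 85 mm above the table, can be pinched across the width from above. Site y: along the track towards the gate; x: across; z: up. The grey track base (440 x 100 mm) is 20 mm high, its rails 27 mm.
- track_a_tight (a point): where the boxcar's leading end stops, on the track's centreline, 60 mm above the table, between two tapered yellow cheeks (66 mm high; mouth 50 mm wide, 30 mm before this point, narrowing to 34). Roof centre 80 mm before it when wedged. The green bands (40 mm long, on the base beside the rails) are centred 60 mm before it. Axes as the roof's.
- hopper_roof (a point): centre of the grey open hopper wagon (160 x 42 mm), 3 mm above its rim, 88 mm above the table: a bystander on the other, similar track, whose gate is at its -y end. The tracks lie side by side roughly along y, about 190 mm apart; either may be the nearer one.

How it is judged:
By the outcome, as a careful person would: the job done as asked, in the order asked, and still so for the second after the job is handed in, with the robot touching nothing.
It also fails if it takes over 35 s, if anything falls off the work surface, if the arm or the gripper's body presses on something with over 40 N, if the wrist force passes 120 N, or if a joint passes its speed limit or range.

## Working session

There is one attempt and no reset: what is moved stays moved. The work goes in short steps, Python scripts to look and compute and a tool call to move; the robot and the scene stay as the last step left them, time stands still between calls to the robot, and variables do not carry over. Pictures are saved under pics/ and viewed, about 8 in all and at most 12, crops included, and the job is handed in when it is done.

Besides the shell and the picture viewer there is one more tool, called after "Emit:" as name(argument=value, ...), one argument or row to a line, values as JSON. send_rows: Moves the arm, as the interface text tells. Its arguments: {"type":"object","properties":{"increments":{"type":"array","items":{"type":"array","items":{"type":"number"}}}},"required":["increments"]}

```bash
mkdir -p pics; cat > h.py <<'E'
import numpy as np, cv2
from bench import readout, imaging, workorder, finder, ctrl
def ray(cam,px,z):
    c=imaging.camera_params(cam);K=np.array([[c['fx'],0,c['cx']],[0,c['fy'],c['cy']],[0,0,1.]])
    u=cv2.undistortPoints(np.array([[px]],float),K,np.array(c['dist_coeffs'],float))[0,0]
    R=np.array(c['R']);o=-R.T@np.array(c['t']);d=R.T@np.array([u[0],u[1],1])
    return o+d*(z-o[2])/d[2]
def save(cam,name):
    im=imaging.get_image(cam);cv2.imwrite(f'pics/{name}.png',im[:,:,::-1].copy());return im
def st():
    s=readout.observe();print({k:np.round(s[k],4).tolist() for k in ('t','eef_pos','tcp_rot','wrist_force','gripper_width')});return s
E
python3 - <<'E'
from h import *
s=st()
for cam in('scene','top'):
    save(cam,cam+'0')
    for n,z in(('boxcar_roof',.088),('track_a_tight',.06),('hopper_roof',.088)):
        for r in finder.tip_of(n,cam)[:2]: print(cam,n,np.round(r['p'],2),np.round(r['location'],1),np.round(ray(cam,r['location'],z),4))
im=np.hstack([cv2.imread('pics/scene0.png'),cv2.imread('pics/top0.png')]);cv2.imwrite('pics/both.png',im[:, :])
E
```

```text
{'t': 0.0, 'eef_pos': [0.1482, 0.5811, 0.4038], 'tcp_rot': [2.48, 1.9267, -0.0022], 'wrist_force': [-0.7079, 0.8895, -0.7172], 'gripper_width': 0.997}
scene boxcar_roof 0.85 [192.6 202.2] [ 0.4387 -0.1069  0.088 ]
scene track_a_tight 0.56 [311.9 177.2] [0.4369 0.168  0.06  ]
scene track_a_tight 0.37 [369.8 220. ] [0.6178 0.1743 0.06  ]
scene hopper_roof 0.86 [372.2 226. ] [0.6582 0.137  0.088 ]
top boxcar_roof 0.64 [349.6 262.8] [ 0.4379 -0.1061  0.088 ]
top track_a_tight 0.96 [197.6 261.6] [0.438  0.1658 0.06  ]
top hopper_roof 0.95 [216.5 143.5] [0.6495 0.1275 0.088 ]
```

View pics/top0.png

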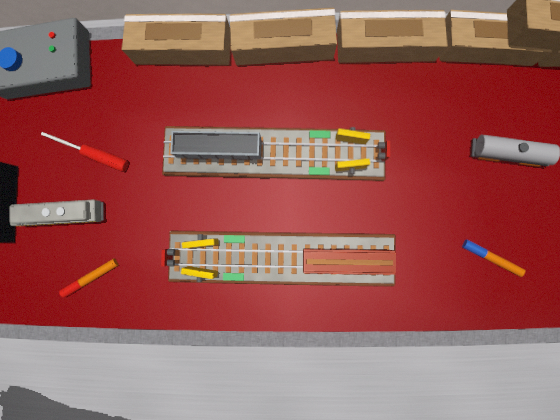

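View pics/scene0.png

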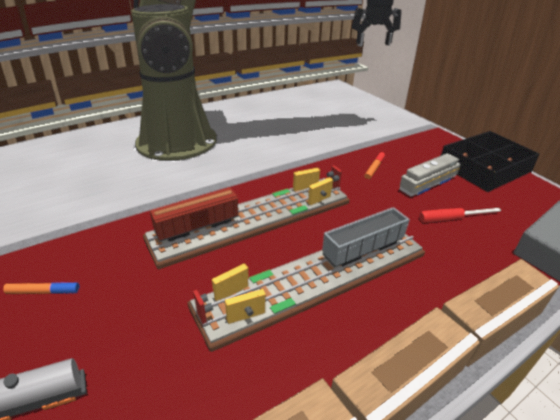

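The boxcar is on the near track, with its roof at about (350,263) in the top view. Its gate is at the +y (left) end, near (198,258), with green bands at about column 233. The hopper on the far track is at (216,144). Next I'll get the track heading.

```bash
python3 - <<'E'
from h import *
im=cv2.imread('pics/top0.png').astype(int)
# base long edges (z=.02)
for a,b in(((170,232),(395,236)),((170,281),(394,285))):
    A,B=ray('top',a,.02),ray('top',b,.02);d=A-B;print(A.round(4),B.round(4),'dir',np.degrees(np.arctan2(d[1],d[0])),np.hypot(*d[:2]))
hsv=cv2.cvtColor(im.astype('uint8'),cv2.COLOR_BGR2HSV)
g=cv2.inRange(hsv,(40,120,80),(80,255,255));n,l,s,c=cv2.connectedComponentsWithStats(g)
for i in range(1,n):
    if s[i,4]>60: print('green',c[i].round(1),ray('top',c[i],.021).round(4))
y=cv2.inRange(hsv,(22,180,120),(35,255,255));n,l,s,c=cv2.connectedComponentsWithStats(y)
for i in range(1,n):
    if s[i,4]>60: print('yel',c[i].round(1),ray('top',c[i],.066).round(4))
for p in((304,250),(395,251),(395,274),(304,273)): print(p,ray('top',p,.087).round(4))
E
```

```text
[0.4922 0.2305 0.02  ] [ 0.4835 -0.2031  0.02  ] dir 88.85945155734237 0.43363897004898644
[0.3975 0.2294 0.02  ] [ 0.3906 -0.1998  0.02  ] dir 89.07695217312703 0.4292487062676377
green [318.8 133.5] [ 0.683  -0.0594  0.021 ]
yel [353.2 133.6] [ 0.6707 -0.1193  0.066 ]
yel [352.9 163.1] [ 0.6161 -0.1176  0.066 ]
yel [198.2 243.1] [0.4717 0.1635 0.066 ]
yel [197.  272.8] [0.4182 0.1652 0.066 ]
(304, 250) [ 0.4602 -0.0273  0.087 ]
(395, 251) [ 0.4578 -0.1855  0.087 ]
(395, 274) [ 0.4181 -0.1849  0.087 ]
(304, 273) [ 0.4205 -0.0271  0.087 ]
```

Emit:
send_rows(
  increments=[
    [0.01, -0.0, 0, 7, -1],
    [-0.003, 0.041, 0, 7, -1],
    [-0.005, 0.041, 0, 7, -1],
    [-0.01, 0.04, 0, 7, -1],
    [-0.015, 0.038, 0, 7, -1],
    [-0.02, 0.036, 0, 7, -1],
    [-0.02, 0.036, 0, 7, -1],
  ],
)

```text
t: 0.98
eef_pos: [0.2793, 0.3986, 0.4044]
tcp_rot: [3.059, 0.714, 0.001]
wrist_force: [1.5, -0.5, 0.9]
gripper_width: 1.0
```

Emit:
send_rows(
  increments=[
    [0.02, 0.02, 0, 6.8, -1],
    [0.02, 0.03, 0, 6.8, -1],
    [0.02, 0.03, 0, 6.8, -1],
    [0.02, 0.03, 0, 6.8, -1],
    [0.01, 0.04, 0, 0, -1],
    [0.01, 0.04, 0, 0, -1],
    [0, 0.04, 0.01, 0, -1],
    [0, 0.04, 0.02, 0, -1],
    [0, 0.04, 0.02, 0, -1],
    [0, 0.04, 0.02, 0, -1],
    [0, 0.04, 0.02, 0, -1],
    [0, 0, 0, 0, -1],
  ],
)

```text
t: 1.98
eef_pos: [0.3989, 0.0433, 0.3172]
tcp_rot: [3.138, -0.025, -0.007]
wrist_force: [-0.2, 0.4, -0.3]
gripper_width: 0.998
```

```bash
python3 - <<'E'
from h import *
s=st();print(np.degrees(2*np.arctan2(s['tcp_rot'][1],s['tcp_rot'][0])))
E
```

```text
{'t': 1.9833, 'eef_pos': [0.3989, 0.0433, 0.3172], 'tcp_rot': [3.1381, -0.0252, -0.0074], 'wrist_force': [-0.1649, 0.4358, -0.3475], 'gripper_width': 0.9982}
-0.9187756952258617
```

Emit:
send_rows(
  increments=[
    [0.0105, 0.04, 0, 0, -1],
    [0.0105, 0.04, 0, 0, -1],
    [0.0105, 0.04, 0, 0, -1],
    [0.0105, 0.04, 0, 0, -1],
    [0, 0.004, 0, 0, -1],
    [0, 0, 0, 0, -1],
  ],
)

```text
t: 2.48
eef_pos: [0.442, -0.1179, 0.3203]
tcp_rot: [3.141, -0.021, 0.001]
wrist_force: [-0.3, 0.5, 0.2]
gripper_width: 0.998
```

```bash
python3 - <<'E'
from h import *
s=st();save('wrist','w1')
for r in finder.tip_of('boxcar_roof','wrist')[:2]: print(r['p'],r['location'],ray('wrist',r['location'],.088))
E
```

```text
{'t': 2.4833, 'eef_pos': [0.442, -0.1179, 0.3203], 'tcp_rot': [3.1414, -0.0207, 0.0008], 'wrist_force': [-0.344, 0.5285, 0.186], 'gripper_width': 0.9978}
0.56 [268.6, 215.9] [ 0.43690001 -0.10217087  0.088     ]
```

View pics/w1.png

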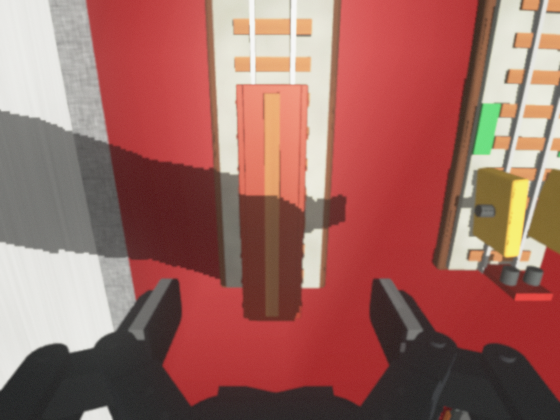

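The wrist view shows the boxcar roof centred at column ~271 and parallel to the jaws. The midpoint between the fingers is at about 276, so I'll shift -4 mm in x and descend.

Emit:
send_rows(
  increments=[
    [-0.004, 0.004, 0.02, 0, -1],
    [0, 0, 0.025, 0, -1],
    [0, 0, 0.025, 0, -1],
    [0, 0, 0.02, 0, -1],
    [0, 0, 0.011, 0, -1],
    [0, 0, 0, 0, -1],
    [0, 0, 0, 0, -1],
  ],
)

```text
t: 3.17
eef_pos: [0.437, -0.1185, 0.219]
tcp_rot: [-3.141, 0.01, 0.002]
wrist_force: [0.3, 0.2, 0.8]
gripper_width: 1.001
```

Emit:
send_rows(
  increments=[
    [0, 0, 0, 0, 1],
    [0, 0, 0, 0, 1],
    [0, 0, 0, 0, 1],
    [0, 0, 0, 0, 1],
    [0, 0, 0, 0, 1],
    [0, 0, 0, 0, 1],
    [0, 0, 0, 0, 1],
    [0, 0, 0, 0, 1],
  ],
)

```text
t: 3.83
eef_pos: [0.439, -0.1203, 0.2206]
tcp_rot: [3.141, -0.015, 0.006]
wrist_force: [3.6, 1.4, 6.1]
gripper_width: 0.484
```

Emit:
send_rows(
  increments=[
    [0, -0.01, 0, 0, 1],
    [0, -0.015, 0, 0, 1],
    [0, -0.015, 0, 0, 1],
    [0, -0.015, 0, 0, 1],
    [0, -0.015, 0, 0, 1],
    [0, -0.015, 0, 0, 1],
    [0, -0.015, 0, 0, 1],
    [0, -0.015, 0, 0, 1],
    [0, -0.015, 0, 0, 1],
    [0, -0.015, 0, 0, 1],
    [0, -0.01, 0, 0, 1],
    [0, 0, 0, 0, 1],
  ],
)

```text
t: 4.83
eef_pos: [0.4413, 0.0365, 0.2206]
tcp_rot: [-3.141, 0.013, -0.009]
wrist_force: [8.0, 1.6, 2.0]
gripper_width: 0.483
```

Emit:
send_rows(
  increments=[
    [0.001, -0.006, 0, 0, 1],
    [0, -0.006, 0, 0, 1],
    [0, -0.006, 0, 0, 1],
    [0, -0.005, 0, 0, 1],
    [0, -0.004, 0, 0, 1],
    [0, -0.002, 0, 0, 1],
    [0, 0, 0, 0, 1],
  ],
)

```text
t: 5.42
eef_pos: [0.442, 0.0644, 0.2206]
tcp_rot: [-3.141, 0.014, -0.007]
wrist_force: [4.6, 0.0, 5.1]
gripper_width: 0.486
```

Emit:
send_rows(
  increments=[
    [0, -0.003, 0, 0, 1],
    [0, -0.002, 0, 0, 1],
    [0, 0, 0, 0, 1],
  ],
)

```text
t: 5.67
eef_pos: [0.442, 0.0692, 0.2206]
tcp_rot: [3.142, -0.015, 0.007]
wrist_force: [4.5, -0.4, 5.6]
gripper_width: 0.483
```

Emit:
send_rows(
  increments=[
    [0, -0.002, 0, 0, 1],
    [0, -0.001, 0, 0, 1],
    [0, 0, 0, 0, 1],
  ],
)

```text
t: 5.92
eef_pos: [0.4421, 0.0716, 0.2206]
tcp_rot: [3.14, -0.015, 0.008]
wrist_force: [4.1, -3.8, 5.4]
gripper_width: 0.487
```

Emit:
send_rows(
  increments=[
    [0, -0.002, 0, 0, 1],
    [0, 0, 0, 0, 1],
    [0, 0, 0, 0, 1],
  ],
)

```text
t: 6.17
eef_pos: [0.4421, 0.0724, 0.2206]
tcp_rot: [3.135, -0.017, 0.008]
wrist_force: [4.6, -11.9, 6.9]
gripper_width: 0.482
```

Emit:
send_rows(
  increments=[
    [0, -0.001, 0, 0, 1],
    [0, 0, 0, 0, 1],
    [0, 0, 0, 0, 1],
  ],
)

```text
t: 6.42
eef_pos: [0.442, 0.0727, 0.2206]
tcp_rot: [3.133, -0.018, 0.008]
wrist_force: [5.5, -15.6, 7.3]
gripper_width: 0.484
```

Emit:
send_rows(
  increments=[
    [0, -0.002, 0, 0, 1],
    [0, -0.002, 0, 0, 1],
    [0, 0, 0, 0, 1],
    [0, 0, 0, 0, 1],
  ],
)

```text
t: 6.75
eef_pos: [0.442, 0.0744, 0.2205]
tcp_rot: [3.124, -0.021, 0.009]
wrist_force: [4.6, -29.7, 10.4]
gripper_width: 0.482
```

```bash
python3 - <<'E'
from h import *
s=st();a=save('top','t2')
for r in finder.tip_of('boxcar_roof','top')[:2]: print(r['p'],r['location'],ray('top',r['location'],.088))
b=save('scene','s2')
for r in finder.tip_of('boxcar_roof','scene')[:2]: print(r['p'],r['location'],ray('scene',r['location'],.088))
c=cv2.resize(a[200:300,130:330],None,fx=4,fy=3);d=cv2.resize(b[140:240,230:430],None,fx=4,fy=3)
cv2.imwrite('pics/c2.png',np.vstack([c,d])[:,:,::-1])
E
```

```text
{'t': 6.75, 'eef_pos': [0.442, 0.0744, 0.2205], 'tcp_rot': [3.1239, -0.0213, 0.0088], 'wrist_force': [4.5569, -29.6587, 10.4165], 'gripper_width': 0.4819}
0.66 [282.7, 173.5] [0.43195705 0.09422667 0.088     ]
```

View pics/c2.png

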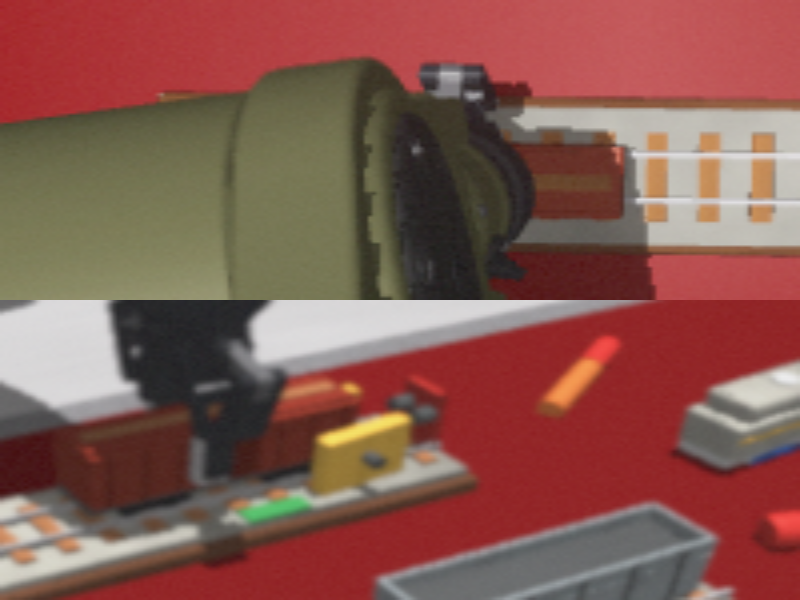

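Scene crop: the boxcar's nose is between the yellow cheeks, and it held against 30 N, so it is wedged. The tail in the top crop, at column ~285, agrees. Backing off 60 mm.

Emit:
send_rows(
  increments=[
    [0, 0.004, 0, 0, 1],
    [0, 0.004, 0, 0, 1],
    [0, 0.008, 0, 0, 1],
    [0, 0.01, 0, 0, 1],
    [0, 0.01, 0, 0, 1],
    [0, 0.01, 0, 0, 1],
    [0, 0.008, 0, 0, 1],
    [0, 0.004, 0, 0, 1],
    [0, 0, 0, 0, 1],
    [0, 0, 0, 0, 1],
  ],
)

```text
t: 7.78
eef_pos: [0.4413, 0.0203, 0.2205]
tcp_rot: [3.14, -0.017, 0.007]
wrist_force: [3.2, -1.5, 7.1]
gripper_width: 0.485
```

```bash
python3 - <<'E'
from h import *
s=st();save('top','t3')
for r in finder.tip_of('boxcar_roof','top')[:2]: print(r['p'],r['location'],ray('top',r['location'],.088))
a=save('scene','s3');cv2.imwrite('pics/c3.png',cv2.resize(a[140:240,230:430],None,fx=4,fy=4)[:,:,::-1])
E
```

```text
{'t': 7.7833, 'eef_pos': [0.4413, 0.0203, 0.2205], 'tcp_rot': [3.1401, -0.0169, 0.0066], 'wrist_force': [3.2009, -1.4771, 7.086], 'gripper_width': 0.4848}
```

View pics/c3.png

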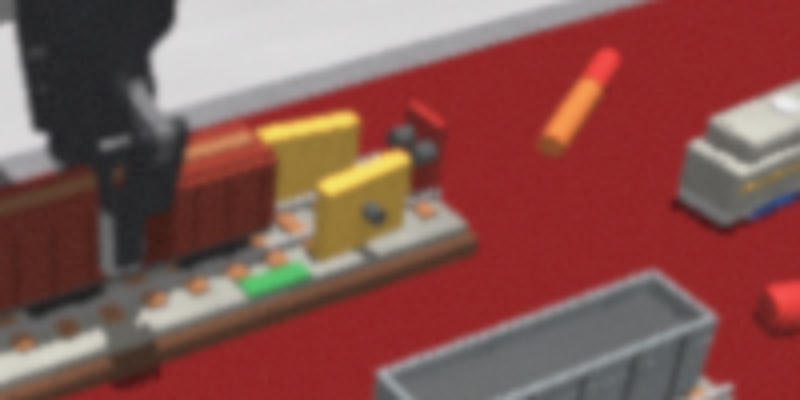

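The boxcar is backed about 52 mm and its nose is over the far part of the green band. 8 mm more centres it. Then release and lift.

Emit:
send_rows(
  increments=[
    [0, 0.004, 0, 0, 1],
    [0, 0.004, 0, 0, 1],
    [0, 0, 0, 0, 1],
    [0, 0, 0, 0, 1],
  ],
)

```text
t: 8.27
eef_pos: [0.4413, 0.0125, 0.2205]
tcp_rot: [3.14, -0.016, 0.007]
wrist_force: [2.8, -1.1, 7.3]
gripper_width: 0.483
```

Emit:
send_rows(
  increments=[
    [0, 0, 0, 0, -1],
    [0, 0, 0, 0, -1],
    [0, 0, 0, 0, -1],
    [0, 0, 0, 0, -1],
    [0, 0, 0, 0, -1],
    [0, 0, 0, 0, -1],
    [0, 0, 0, 0, -1],
    [0, 0, 0, 0, -1],
  ],
)

```text
t: 8.93
eef_pos: [0.4396, 0.013, 0.2191]
tcp_rot: [-3.142, 0.014, 0.0]
wrist_force: [-0.3, 0.9, -0.4]
gripper_width: 0.998
```

Emit:
send_rows(
  increments=[
    [0, 0, -0.01, 0, -1],
    [0, 0, -0.02, 0, -1],
    [0, 0, -0.03, 0, -1],
    [0, 0, -0.03, 0, -1],
    [0, 0, -0.03, 0, -1],
    [0, 0.03, -0.03, 0, -1],
    [0, 0.04, 0, 0, -1],
    [0, 0.04, 0, 0, -1],
    [0, 0.04, 0, 0, -1],
    [0, 0.04, 0, 0, -1],
    [0, 0.03, 0, 0, -1],
    [0, 0, 0, 0, -1],
  ],
)

```text
t: 9.93
eef_pos: [0.4377, -0.211, 0.3687]
tcp_rot: [3.139, -0.022, 0.001]
wrist_force: [-0.6, 0.1, -1.1]
gripper_width: 1.003
```

```bash
python3 - <<'E'
from h import *
s=st();t=save('top','t4')
for n,z in (('boxcar_roof',.088),('track_a_tight',.06),('hopper_roof',.088)):
  for r in finder.tip_of(n,'top')[:1]: print(n,r['p'],r['location'],ray('top',r['location'],z))
a=save('scene','s4')
for n,z in (('boxcar_roof',.088),('hopper_roof',.088)):
  for r in finder.tip_of(n,'scene')[:1]: print(n,r['p'],r['location'],ray('scene',r['location'],z))
cv2.imwrite('pics/c4.png',np.vstack([cv2.resize(t[215:290,150:350],None,fx=4,fy=4),cv2.resize(a[155:230,180:380],None,fx=4,fy=4)])[:,:,::-1])
E
```

```text
{'t': 9.9333, 'eef_pos': [0.4377, -0.211, 0.3687], 'tcp_rot': [3.1389, -0.0224, 0.0009], 'wrist_force': [-0.6316, 0.1318, -1.1105], 'gripper_width': 1.0032}
boxcar_roof 0.96 [275.5, 261.0] [0.44128345 0.02222788 0.088     ]
track_a_tight 0.62 [199.9, 260.3] [0.44034038 0.16155046 0.06      ]
hopper_roof 0.88 [214.2, 139.2] [0.65735589 0.13177058 0.088     ]
boxcar_roof 0.58 [256.9, 181.6] [0.43381586 0.03193712 0.088     ]
hopper_roof 0.78 [371.0, 222.6] [0.64984028 0.14174051 0.088     ]
```

View pics/c4.png

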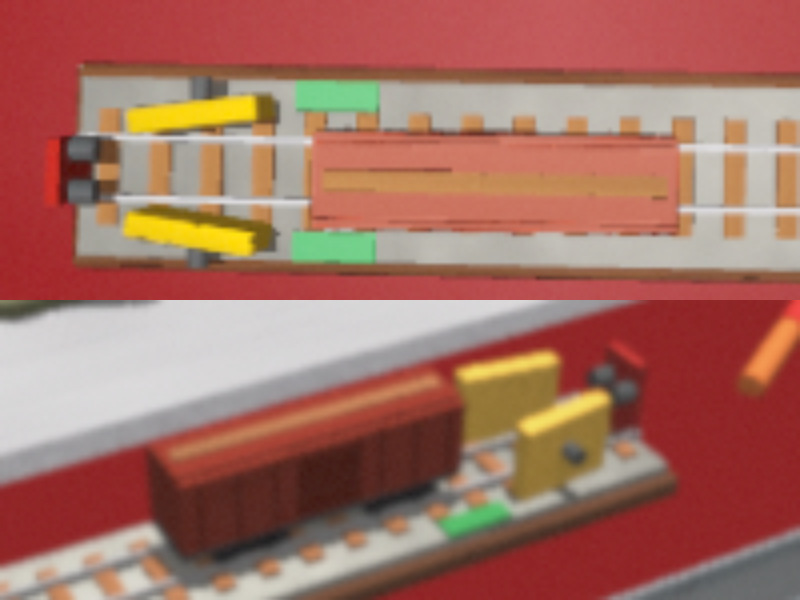

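The front edge, corrected for height, is at y≈0.105. The green bands span 0.0875 to 0.1275, so it's well inside them, and the arm is clear.

```bash
python3 -c "
from h import *
print(workorder.job_done())"
```

```text
the job is handed in; nothing more can be done
None
```

I slid the boxcar into its yellow gate until it wedged. I then backed it off about 60 mm, let go, moved the arm clear and handed the job in at about 10 s of the 35 s allowed.

- **Wedge:** the boxcar stopped after about 192 mm of travel. It held against a push of up to 30 N, and the scene picture showed its nose between the cheeks.
- **Final position:** in the last top picture, corrected for height, the leading end is at y ≈ 0.105 m. The green bands run from 0.0875 to 0.1275 m, so it sits about 3 mm short of their middle (travel ≈ 0.137). The arm readings gave about 0.140.
- **Network checks disagreed:** the networks' roof-centre readings ranged from 0.022 (top camera) to 0.032 m (scene camera). That would put the leading end at 0.102 to 0.112 m, which is still within the bands.
- **Hopper:** the arm never went near it. Its detected position shifted 4 to 10 mm between pictures. I took this as detection noise and did not check it further.

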